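# Put the washed coaster back under the caddy's weighted arm

## Task

The oblong wooden coaster standing on edge in the drying rack is dry: put it back in the coaster caddy. It belongs flat on top of the pile, tucked under the weighted hold-down arm, pushed fully home against the back stop and lined up with the coasters below, with the arm resting on it. Leave the pile in place and do not disturb the other things on the counter.

Things in the scene. Friction and masses are not known exactly. Their poses are not given: they have to be found in the camera images.
- coaster_center (a point): the oblong wooden coaster to put away: a plain board 150 x 56 x 10 mm, 40 to 85 g. This point is its centre; x along its 150 mm length, y through its 10 mm thickness, z along its 56 mm width. It starts in the drying rack standing on a long edge (z up), lower edge 25 mm and top edge 81 mm above the counter, along the rack's x
- caddy: steel coaster caddy, fixed. Origin: on the counter below the middle of the pile; x points to its closed back, -x is the open front where coasters go in, z up. Deck 64 mm wide, x = -60 to 80 mm, 30 mm above the counter; three coasters on it reach 60 mm. Back stop: face at x = 75 mm, 78 mm high. Side cheeks from x = 50 mm back, 68 mm apart, 103 mm high, flared mouths from x = 38 mm; sides open ahead of that
- home (a point): centre of the place where the coaster belongs, fourth on the pile: in the caddy's frame x = 0, y = 0, 65 mm above the counter (the coaster then lies from 60 to 70 mm, its far end against the back stop, its front end at caddy x = -75 mm); axes as the caddy's
- hinge_line (a point): middle of the hold-down arm's hinge line (along the caddy's y), at caddy x = 88 mm, 90 mm above the counter. The arm is a steel strip 24 mm wide, 3 mm thick, with a round weight bar (52 mm long, 16 mm thick) across it; it slopes down and forward and rests on the pile with a bend at caddy x = 12 mm. About 150 g, presses with about 1.7 N; axes as the caddy's
- tab_end (a point): middle of the free end of the hold-down arm's tab. From the bend at caddy x = 12 mm the tab (24 mm wide) turns up at 30 degrees towards the open front and ends here, at the start caddy x = -18 mm, 79 mm above the counter. A coaster slid in flat over the pile meets the tab's underside and lifts the arm by itself (a push of a few newtons). Its frame turns with the arm
- holddown (a joint): angle of the hold-down arm: 0 as it rests on three coasters, growing as its tab is lifted, about 0.13 rad when it rests on four; it falls back by its weight when let go, and stays back only if tipped past upright (about 1.8 rad; stop at 2.2 rad)
- rack: peg drying rack, fixed: a black tray 160 (x) x 210 (y) x 14 mm with steel rails along y (tops 25 mm above the counter) and two rows of ten upright pegs at x = -52 and 52 mm (5 mm thick, 20 mm apart, tops 60 mm above the counter), which hold boards upright along x between them. Origin: on the counter below its middle
- pile_a_center (a point): one of the three coasters already in the caddy, same wood and size as the loose one, lying flat; this point is its centre, z up; bottom one, centre 35 mm above the counter
- pile_b_center (a point): one of the three coasters already in the caddy, same wood and size as the loose one, lying flat; this point is its centre, z up; middle one, 45 mm above the counter
- pile_c_center (a point): one of the three coasters already in the caddy, same wood and size as the loose one, lying flat; this point is its centre, z up; top one, 55 mm above the counter
- round_center (a point): a round coaster of the same wood, 100 mm across, 10 mm thick, standing in another slot of the rack about 120 mm from the oblong one, its top about 111 mm above the counter; this point is its centre; stays there
- cup: white mug, 76 mm wide, 58 mm high, standing between rack and caddy; the counter on its robot side, x from 0.40 to 0.58 m and y within 0.09 m, is free; origin under its centre; stays there
- pitcher: steel milk pitcher, 90 mm wide, 105 mm high; origin under its centre; stays there
- sugar_jar: amber glass jar with a black lid, 80 mm wide, 110 mm high; origin under its centre; stays there
- tamper: tamper with wooden grip, 58 mm wide, 88 mm high; origin under its centre; stays there
Not all that is in view belongs to the job. Leave any turquoise look-alike of the part that bears coaster_center alone.

How it is judged:
At the end, for the whole second after the job is handed in: The oblong coaster lies flat (within 4 degrees) as the fourth on the pile, its centre within 10 mm of fully home and within 9 mm sideways, its length within 7 degrees of the caddy's, at rest, with the hold-down arm pressing on it; each coaster of the pile is within 10 mm of where it was (x of coaster_center in the frame of home between -0.01 and 0.006 m and y of coaster_center in the frame of home between -0.009 and 0.009 m and z of coaster_center in the frame of home between -0.004 and 0.005 m and angle between the y axis of coaster_center and the z axis of home, either way round below 0.07 rad and angle between the x axis of coaster_center and the x axis of home, either way round below 0.12 rad and contact force between holddown and coaster above 0.2 N and linear speed of coaster below 0.02 m/s and distance of each of pile_a_center, pile_b_center, pile_c_center from where it was at the start of the episode below 0.01 m); the robot touches nothing.
It fails at once if the round coaster in the rack is moved more than 30 mm (distance of round_center from where it was at the start of the episode above 0.03 m).
It fails at once if the mug, pitcher, glass jar or tamper is pushed more than 30 mm or tipped over (distance of any of cup, pitcher, sugar_jar, tamper from where it was at the start of the episode above 0.03 m or angle between any of cup, pitcher, sugar_jar, tamper's own z axis and vertical above 0.4 rad).
It also fails if it takes over 67 s, if anything falls off the work surface, if the arm or the gripper's body presses on something with over 40 N, if the wrist force passes 120 N, or if a joint passes its speed limit or range.

## Robot

A 7-joint arm with a two-finger parallel gripper is mounted at the origin on the work surface. World frame = base frame: x ahead of the robot, y to its left, z up, the work surface at z = 0. Lengths are in m, angles in rad, forces in N, time in s.
With the tool pointing down it reaches from about 0.425 to 0.875 m from the base axis. Payload 4.7 kg.
Tool frame: the origin (TCP) lies at the very end of the fingers, on their centre line; the grasp point (between the pads) lies r.tcp_to_grasp behind it (r.tcp_to_grasp is the distance from the TCP to the grasp point, in m); z points along the fingers, y is the line along which they close (so a half turn about z gives the same grasp; the last joint's range is limited). The gripper opens to 87 mm and grips with 3 to 60 N. Pads are 19 mm wide; open, the fingers measure 117 mm over their backs; the gripper's body (75 mm by 190 mm) begins 51 mm behind the grasp point.
Start: joints at [0.014, 0.321, -0.07, 1.45, 0.023, 1.371, -0.057], TCP at [0.65, -0, 0.223] pointing down, gripper open.
Joint ranges: [-2.86, 2.86], [-0.3, 2.09], [-1.38, 1.24], [0.06, 2.45], [-1.56, 4.7], [0.09, 2.05], [-2.69, 2.69]. Speed limits (rad/s): [2.57, 2.57, 3.14, 3.14, 3.14, 3.14, 3.14].

## Interface

Orientations are given as a unit quaternion [w, x, y, z].
In Python, from cell import status, vision, sign_off, r gives the robot as it stands.
- The arm moves only by the shell command python3 -m pendant 'ROWS' [FORCE]. ROWS is JSON, a list of rows, each a list of 5 numbers: the finger opening in mm, from 0 to 87, then the shift along the tool's x, y, z in mm, then the turn about the tool's z in degrees. A call has 1 to 10 rows; each row is the pose to reach, as a shift and turn from the pose commanded when the call began, along the tool's axes at that moment; what a row does not reach only later rows make up. A row lasts 1/10 s, in which the tool goes at most 50 mm and 8.59 degrees, less where a joint would pass 70% of its speed; a pose out of reach is approached as far as the arm can. A call with a gripper value outside its range is refused whole. The fingers move at their own pace and stop on an object; FORCE is the grip in N (left out, the last holds). Time passes only in rows, so rows that repeat a pose let the fingers close. It gives the time, the measured TCP pose, the force, the opening and the grip force at its end, in the units of the state.
- status.get_state(): the state, without advancing time (a new reading comes with each control period).
- vision.camera(name): name is "scene" or "side" or "wrist"; returns a dict with "color" (400x640x3 uint8, blue, green, red), "range_z" (400x640 float32, m along the optical axis (not along the pixel's ray), 0 where there is no reading), "vertical_fov" (degrees; the focal length in pixels is half the picture's height over the tangent of half this angle, whatever the lens; pixels are square), "cx", "cy" (the principal point, pixels), "k1" (the pictures are not rectified: a ray, as slopes to the right and down, at radius r is drawn at 1 + k1 r^2 times it, then the intrinsics apply), "extrinsics" (4x4, takes a point from world to camera coordinates). Camera axes: x right, y up, looking along -z (the intrinsics and any distortion apply to the point x, -y, -z); pixel columns grow to the right and rows downward; lengths in m; the calibration is good to about 2 mm. A picture is of the moment at which its call begins.
- sign_off(): hands the job in; it is judged then, once.
The state is a dict: "time": time; "qpos": joint angles; "qd": joint speeds; "effort": joint torques, N m; "eef_pos": TCP position; "eef_rot": TCP orientation; "contact_force": force on the tool from outside, world axes, zero at the start; "torque": the same for the moment, N m; "grip_width": finger opening in m; "grasp_force": force on a finger pad.
Only numpy, scipy, OpenCV 4.12 (cv2) and the standard library are available. Lean on these libraries where they do the work, as an engineer would, in place of code of your own. Each camera call takes 0.05 s, during which the arm holds its last target. There are 200 camera calls.

## Working session

There is one attempt and no reset: what is moved stays moved. The work goes in short steps, Python scripts to look and compute and a shell command to move; the robot and the scene stay as the last step left them, time stands still between calls to the robot, and variables do not carry over. Pictures are saved under pics/ and viewed, at most 10 in all, crops included, and the job is handed in when it is done.

```bash
mkdir -p pics
cat > h.py <<'E'
import numpy as np, cv2
from cell import status, vision, r
def cam(n):
    c=vision.camera(n); h=c["color"].shape[0]
    f=h/2/np.tan(np.radians(c["vertical_fov"])/2)
    K=np.array([[f,0,c["cx"]],[0,f,c["cy"]],[0,0,1]]); D=np.array([c["k1"],0,0,0.])
    H,W=c["range_z"].shape
    uv=np.stack(np.meshgrid(np.arange(W),np.arange(H)),-1).reshape(-1,1,2).astype(float)
    s=cv2.undistortPoints(uv,K,D).reshape(H,W,2)
    z=c["range_z"]; p=np.stack([s[...,0]*z,-s[...,1]*z,-z],-1)
    E=np.array(c["extrinsics"]); P=(p-E[:3,3])@E[:3,:3]
    P[z==0]=np.nan
    return c["color"],P
E
python3 - <<'E'
from h import *
for n in("scene","side"):
    im,P=cam(n); cv2.imwrite(f"pics/{n}0.png",im); np.save(f"pics/{n}0.npy",P)
s=status.get_state(); print(s["eef_pos"],s["eef_rot"],r.tcp_to_grasp,s["time"],s["contact_force"])
E
```

```text
[ 6.49490065e-01 -5.38524047e-05  2.21555279e-01] [-5.87143253e-04  7.07095797e-01  7.07117210e-01 -6.63641267e-04] 0.0187 0.1 [ 0.05689159  0.02906755 -0.62604484]
```

View pics/scene0.png

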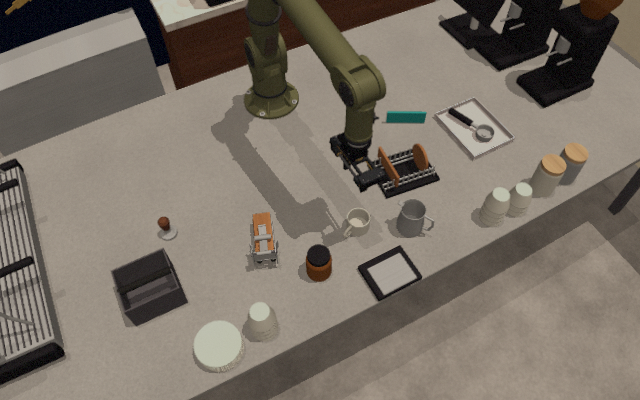

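View pics/side0.png

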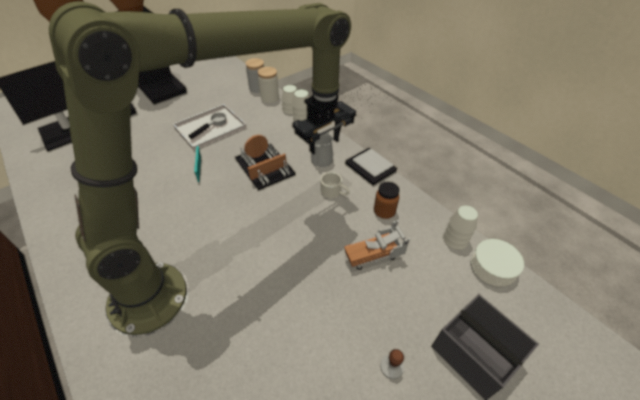

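The scene view shows the rack around (405,170), with two wooden boards in it: a narrow one at about (388,165) and a round one at (421,157). A turquoise look-alike lies outside at (406,117). The caddy is at (264,240) and the mug at (357,222). In the side view the oblong board is at (267,165), the round at (256,146), turquoise at (197,163), and the caddy at (375,247).

The plain wooden board near (388,165) scene / (267,165) side fits the description: it's oblong, standing on its long edge in the rack. I'll confirm with an enlarged crop and measure.

Run:
```python
from h import *
a=cv2.imread("pics/scene0.png");b=cv2.imread("pics/side0.png")
A=cv2.resize(a[125:275,235:445],(798,570),interpolation=cv2.INTER_CUBIC)
R=lambda x,s:cv2.resize(x,s,interpolation=cv2.INTER_CUBIC)
out=np.vstack([np.hstack([R(a[140:200,340:440],(400,240)),R(b[130:190,220:320],(400,240))]),
 np.hstack([R(a[205:270,235:300],(400,340)),R(b[220:275,335:420],(400,340))])])
cv2.imwrite("pics/crop1.png",out)
for n,im in(("scene",a),("side",b)):
    P=np.load(f"pics/{n}0.npy"); hsv=cv2.cvtColor(im,cv2.COLOR_BGR2HSV)
    m=((hsv[...,0]<16)&(hsv[...,1]>110)&(hsv[...,2]>70)).astype(np.uint8)
    k,l,st,c=cv2.connectedComponentsWithStats(m)
    for i in range(1,k):
        if st[i,4]<50: continue
        p=P[l==i]; p=p[~np.isnan(p[:,0])]
        if len(p)==0: continue
        if p[:,0].max()>1.2: pass
        print(n,c[i].round(),st[i,4],np.percentile(p,[2,50,98],axis=0).round(3).tolist())
    u={"scene":[(357,222),(411,218),(319,262),(165,226)],"side":[(331,186),(322,150),(387,200),(396,358)]}[n]
    for q in u: print(q,P[q[1],q[0]].round(3))
```

```text
scene [420. 156.] 210 [[0.535, 0.307, 0.033], [0.581, 0.314, 0.08], [0.623, 0.322, 0.115]]
scene [389. 166.] 260 [[0.483, 0.188, 0.031], [0.56, 0.198, 0.07], [0.626, 0.207, 0.086]]
scene [263. 226.] 364 [[0.52, -0.317, 0.051], [0.559, -0.283, 0.06], [0.656, -0.252, 0.066]]
scene [163. 221.] 77 [[0.401, -0.581, 0.072], [0.415, -0.566, 0.083], [0.429, -0.551, 0.093]]
scene [320. 270.] 232 [[0.758, -0.226, 0.009], [0.802, -0.198, 0.077], [0.81, -0.159, 0.092]]
(357, 222) [0.673 0.007 0.005]
(411, 218) [0.747 0.175 0.006]
(319, 262) [ 0.795 -0.2    0.114]
(165, 226) [ 0.426 -0.567  0.069]
side [47.  6.] 269 [[0.14, 1.035, 0.432], [0.167, 1.053, 0.476], [0.207, 1.095, 0.497]]
side [256. 146.] 366 [[0.531, 0.306, 0.021], [0.572, 0.313, 0.068], [0.613, 0.321, 0.11]]
side [266. 166.] 437 [[0.478, 0.189, 0.006], [0.547, 0.198, 0.062], [0.61, 0.225, 0.085]]
side [386. 206.] 388 [[0.729, -0.229, 0.011], [0.74, -0.213, 0.062], [0.775, -0.173, 0.093]]
side [365. 253.] 639 [[0.515, -0.337, 0.039], [0.56, -0.302, 0.061], [0.644, -0.256, 0.065]]
side [396. 356.] 141 [[0.392, -0.583, 0.077], [0.403, -0.569, 0.087], [0.417, -0.556, 0.091]]
(331, 186) [ 0.665 -0.025  0.057]
(322, 150) [0.746 0.124 0.079]
(387, 200) [ 0.742 -0.211  0.09 ]
(396, 358) [ 0.4   -0.572  0.088]
```

View pics/crop1.png

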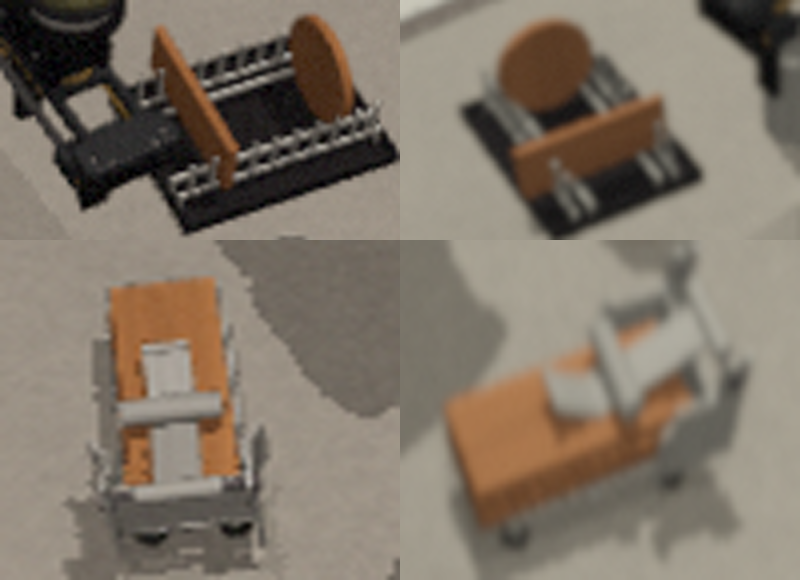

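The crop confirms it. The plain wooden rectangular board stands in the rack (crop 190,100 left, 590,145 right), and the round one sits in another slot. The turquoise one is outside the rack. The caddy's open front faces the robot. Next I'll fit the poses.

```bash
cat > fit.py <<'E'
from h import *
def rect(P,im,box,zlo,zhi,ext=None):
    hsv=cv2.cvtColor(im,cv2.COLOR_BGR2HSV)
    m=(hsv[...,0]<16)&(hsv[...,1]>100)&(hsv[...,2]>60)
    x0,x1,y0,y1=box
    m&=(P[...,0]>x0)&(P[...,0]<x1)&(P[...,1]>y0)&(P[...,1]<y1)&(P[...,2]>zlo)&(P[...,2]<zhi)
    p=P[m]
    (c,s,a)=cv2.minAreaRect(p[:,:2].astype(np.float32))
    if s[0]<s[1]: s=s[::-1]; a+=90
    a=(a+90)%180-90
    return np.round(c,4),np.round(s,4),round(a,2),len(p),np.median(p[:,2]).round(4)
E
python3 - <<'E'
from fit import *
for n in("scene","side"):
    P=np.load(f"pics/{n}0.npy"); im=cv2.imread(f"pics/{n}0.png")
    print(n,"board",rect(P,im,(.45,.66,.17,.225),.04,.1))
    print(n,"pile",rect(P,im,(.45,.75,-.36,-.22),.054,.07))
    # line fits
    hsv=cv2.cvtColor(im,cv2.COLOR_BGR2HSV); m=(hsv[...,0]<16)&(hsv[...,1]>100)&(hsv[...,2]>60)
    q=P[m&(abs(P[...,0]-.55)<.1)&(abs(P[...,1]-.198)<.03)&(P[...,2]>.04)]
    k=np.polyfit(q[:,0],q[:,1],1);print("board line yaw",np.degrees(np.arctan(k[0])).round(2),"y at .55",np.polyval(k,.55).round(4))
    q=P[m&(abs(P[...,0]-.6)<.12)&(abs(P[...,1]+.285)<.06)&(P[...,2]>.054)&(P[...,2]<.07)]
    xs=np.arange(.52,.68,.01);E=[]
    for x in xs:
        y=q[abs(q[:,0]-x)<.006][:,1]
        if len(y)>3:E.append((round(x,2),y.min().round(3),y.max().round(3)))
    print(*[tuple(map(float,e)) for e in E])
    # grey caddy parts above 75mm
    g=P[(hsv[...,1]<60)&(abs(P[...,0]-.6)<.13)&(abs(P[...,1]+.285)<.07)&(P[...,2]>.072)&(P[...,2]<.12)]
    print("steel",np.percentile(g,[1,50,99],axis=0).round(3).tolist())
    g2=g[g[:,2]>.095]; print("cheeks/bar hi",g2[:60:3].round(3).tolist())
E
```

```text
scene board (array([0.5521, 0.2005]), array([0.1544, 0.0149]), -6.17, 251, np.float64(0.0713))
scene pile (array([ 0.5882, -0.294 ]), array([0.1455, 0.056 ]), -19.25, 391, np.float64(0.0599))
board line yaw -5.86 y at .55 0.1989
(0.52, -0.299, -0.254) (0.53, -0.302, -0.246) (0.54, -0.307, -0.247) (0.55, -0.309, -0.252) (0.56, -0.314, -0.255) (0.57, -0.318, -0.257) (0.58, -0.321, -0.262) (0.59, -0.321, -0.264) (0.6, -0.284, -0.268) (0.61, -0.333, -0.274) (0.62, -0.333, -0.275) (0.63, -0.339, -0.279) (0.64, -0.341, -0.283) (0.65, -0.343, -0.284) (0.66, -0.307, -0.289)
steel [[0.577, -0.353, 0.072], [0.641, -0.311, 0.083], [0.697, -0.276, 0.104]]
cheeks/bar hi [[0.678, -0.289, 0.1], [0.686, -0.293, 0.098], [0.694, -0.295, 0.106], [0.675, -0.328, 0.098], [0.682, -0.317, 0.1], [0.696, -0.297, 0.106], [0.682, -0.327, 0.102], [0.686, -0.313, 0.096], [0.68, -0.333, 0.098]]
side board (array([0.5478, 0.2007]), array([0.1448, 0.0166]), -7.84, 371, np.float64(0.0674))
side pile (array([ 0.6348, -0.288 ]), array([0.2446, 0.105 ]), 7.36, 518, np.float64(0.0618))
board line yaw -6.72 y at .55 0.19
[... 190 characters left out ...]
, -0.33, -0.278) (0.61, -0.333, -0.277) (0.62, -0.337, -0.277) (0.63, -0.339, -0.325) (0.64, -0.34, -0.322) (0.65, -0.34, -0.288)
steel [[0.574, -0.354, 0.073], [0.651, -0.312, 0.085], [0.694, -0.274, 0.105]]
cheeks/bar hi [[0.694, -0.296, 0.106], [0.684, -0.293, 0.107], [0.693, -0.298, 0.104], [0.681, -0.292, 0.103], [0.691, -0.296, 0.099], [0.685, -0.294, 0.096], [0.68, -0.303, 0.095], [0.687, -0.309, 0.095], [0.682, -0.313, 0.099], [0.681, -0.314, 0.096], [0.676, -0.319, 0.099], [0.673, -0.321, 0.099], [0.671, -0.323, 0.097], [0.679, -0.328, 0.097], [0.675, -0.331, 0.098], [0.67, -0.332, 0.098], [0.669, -0.334, 0.096], [0.675, -0.34, 0.098], [0.672, -0.343, 0.098], [0.666, -0.343, 0.098]]
```

```bash
python3 -m pendant '[[87,40,-20,0,-8],[87,80,-40,0,-16],[87,120,-60,0,-24],[87,160,-80,0,-32],[87,199,-99,0,-40],[87,199,-99,0,-48],[87,199,-99,0,-56],[87,199,-99,0,-64],[87,199,-99,0,-72],[87,199,-99,0,-80]]' 25; python3 -m pendant '[[87,0,0,0,-4],[87,0,0,0,-4],[87,0,0,0,-4],[87,0,0,0,-4]]'
python3 - <<'E'
from fit import *
im,P=cam("scene"); print("board",rect(P,im,(.45,.66,.17,.225),.04,.1))
im,P=cam("wrist"); cv2.imwrite("pics/wrist1.png",im)
print("wrist",rect(P,im,(.45,.66,.17,.225),.07,.1))
s=status.get_state(); R=cv2.Rodrigues
from scipy.spatial.transform import Rotation as Ro
q=s["eef_rot"]; M=Ro.from_quat([q[1],q[2],q[3],q[0]]).as_matrix(); print(s["eef_pos"],M.round(3).tolist())
E
```

```text
time: 1.1
eef_pos: [0.5507, 0.1988, 0.222]
eef_rot: [-0.0, 0.084, 0.996, -0.0]
contact_force: [0.6, -0.4, -0.7]
grip_width: 0.0871
grasp_force: 0.0
time: 1.5
eef_pos: [0.5509, 0.1989, 0.2224]
eef_rot: [-0.0, 0.053, 0.999, -0.0]
contact_force: [-0.8, -0.6, 0.5]
grip_width: 0.087
grasp_force: 0.0
board (array([0.5543, 0.1991]), array([0.1508, 0.0157]), -4.32, 249, np.float64(0.0688))
wrist (array([0.5497, 0.201 ]), array([0.1482, 0.0093]), -6.12, 1533, np.float64(0.0812))
[0.55095465 0.19899852 0.22250444] [[-0.994, 0.105, -0.0], [0.105, 0.994, -0.0], [0.0, -0.0, -1.0]]
```

View pics/wrist1.png

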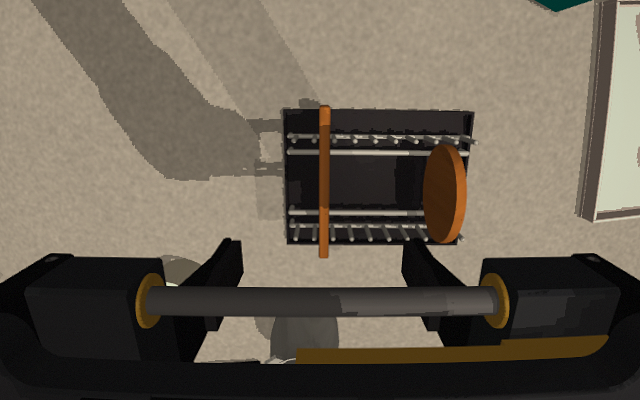

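The wrist view shows the board from (323,105) to (323,258), aligned with the tool axis. The round one is clear at (445,195). Descending to grasp.

```bash
python3 -m pendant '[[87,1,2,40,0],[87,1,2,80,0],[87,1,2,120,0],[87,1,2,150,0],[87,1,2,170,0],[87,1,2,170,0],[20,1,2,170,0],[5,1,2,170,0],[5,1,2,170,0],[5,1,2,170,0]]' 25; python3 -m pendant '[[5,0,0,0,0],[5,0,0,0,0],[5,0,0,0,0]]'
```

```text
time: 2.6
eef_pos: [0.5511, 0.2013, 0.0539]
eef_rot: [0.001, 0.052, 0.999, 0.0]
contact_force: [0.6, 0.2, -0.3]
grip_width: 0.0628
grasp_force: 0.0
time: 2.9
eef_pos: [0.5503, 0.201, 0.0527]
eef_rot: [0.0, 0.052, 0.999, -0.0]
contact_force: [-1.0, -0.3, -0.6]
grip_width: 0.0391
grasp_force: 0.0
```

```bash
python3 -m pendant '[[5,0,0,0,0],[5,0,0,0,0],[5,0,0,0,0],[5,0,0,0,0],[5,0,0,0,0],[5,0,0,0,0],[5,0,0,0,0]]'; python3 -m pendant '[[5,0,0,-15,0],[5,0,0,-30,0],[5,0,0,-45,0],[5,0,0,-60,0],[5,0,0,-70,0],[5,0,0,-70,0]]'
```

```text
time: 3.6
eef_pos: [0.5502, 0.2011, 0.0525]
eef_rot: [0.0, 0.052, 0.999, -0.0]
contact_force: [-0.7, -0.0, -0.8]
grip_width: 0.0098
grasp_force: 25.0
time: 4.2
eef_pos: [0.5515, 0.2016, 0.125]
eef_rot: [0.002, 0.052, 0.999, 0.001]
contact_force: [0.3, -0.6, -0.8]
grip_width: 0.01
grasp_force: 25.0
```

```bash
python3 -m pendant '[[5,6,-40,0,0],[5,12,-80,0,0],[5,18,-120,0,0],[5,24,-160,0,0],[5,30,-206,0,0],[5,30,-206,25,0],[5,30,-206,50,0],[5,30,-206,75,0],[5,30,-206,90,0],[5,30,-206,93,0]]'; python3 -m pendant '[[5,0,0,1,0],[5,0,0,2,0],[5,0,0,3,0],[5,0,0,4,0],[5,0,0,4,0]]'
```

```text
time: 5.2
eef_pos: [0.4969, -0.0008, 0.0275]
eef_rot: [-0.002, 0.052, 0.999, -0.0]
contact_force: [-1.3, -0.8, 2.0]
grip_width: 0.0097
grasp_force: 25.0
time: 5.7
eef_pos: [0.4997, -0.0007, 0.0274]
eef_rot: [0.001, 0.052, 0.999, -0.0]
contact_force: [-3.9, -0.8, 8.6]
grip_width: 0.0102
grasp_force: 25.0
```

```bash
python3 -m pendant '[[5,0,0,-3,0],[87,0,0,-3,0],[87,0,0,-3,0],[87,0,0,-3,0],[87,0,0,-3,0],[87,0,0,-3,0],[87,0,0,-3,0],[87,0,0,-3,0],[87,0,0,-3,0],[87,0,0,-3,0]]'; python3 -m pendant '[[87,0,0,-5,0],[87,0,0,-10,0],[87,0,0,-15,0],[87,0,0,-15,0],[87,0,0,-15,0]]'
python3 -m pendant '[[87,0,-10,0,0],[87,0,-20,0,0],[87,0,-30,0,0],[87,0,-36,0,0],[87,0,-42,0,0],[87,0,-48,0,0],[87,0,-54,0,0],[87,0,-60,0,0],[87,0,-60,0,0],[87,0,-60,0,0]]'
python3 -m pendant '[[87,0,0,-40,0],[87,0,0,-80,0],[87,0,0,-120,0],[87,0,0,-160,0],[87,0,0,-160,0],[87,0,0,-160,0]]'
python3 - <<'E'
from fit import *
for n in ("scene","side","wrist"):
    im,P=cam(n); cv2.imwrite(f"pics/{n}2.png",im)
    try: print(n,rect(P,im,(.35,.62,-.15,.12),-.01,.1))
    except Exception as e: print(n,e)
E
```

```text
time: 6.7
eef_pos: [0.4989, -0.0007, 0.0285]
eef_rot: [0.0, 0.052, 0.999, -0.0]
contact_force: [0.6, 0.9, 0.7]
grip_width: 0.0739
grasp_force: 0.0
time: 7.2
eef_pos: [0.4991, -0.0007, 0.0439]
eef_rot: [0.0, 0.052, 0.999, -0.0]
contact_force: [0.1, -0.4, 0.3]
grip_width: 0.087
grasp_force: 0.0
time: 8.2
eef_pos: [0.4926, -0.0603, 0.0436]
eef_rot: [0.0, 0.052, 0.999, 0.0]
contact_force: [-0.6, -0.1, -0.8]
grip_width: 0.0869
grasp_force: 0.0
time: 8.8
eef_pos: [0.4932, -0.0599, 0.2045]
eef_rot: [0.001, 0.052, 0.999, -0.0]
contact_force: [-0.9, 0.8, -0.9]
grip_width: 0.0868
grasp_force: 0.0
scene (array([ 0.4984, -0.0349]), array([0.1539, 0.0563]), -5.61, 582, np.float64(0.0101))
side (array([ 0.4959, -0.0367]), array([0.1469, 0.0547]), -6.2, 562, np.float64(0.012))
wrist (array([ 0.4965, -0.0337]), array([0.1492, 0.0574]), -5.61, 6726, np.float64(0.0104))
```

```bash
python3 -m pendant '[[87,17,13,40,0],[87,34,26,80,0],[87,34,26,120,0],[87,34,26,160,0],[87,34,26,185,0],[87,34,26,198,0],[87,34,26,201,0],[87,34,26,202,0],[87,34,26,202,0],[87,34,26,202,0]]'; python3 -m pendant '[[50,0,0,0,0],[50,0,0,0,0],[50,0,0,0,0],[50,0,0,0,0],[50,0,0,0,0],[50,0,0,0,0],[50,0,0,0,0],[50,0,0,0,0]]' 30
```

```text
time: 9.95
eef_pos: [0.4628, -0.031, 0.0028]
eef_rot: [0.001, 0.052, 0.999, -0.0]
contact_force: [-0.2, -0.0, 0.0]
grip_width: 0.0872
grasp_force: 0.0
time: 10.75
eef_pos: [0.4615, -0.0309, 0.0016]
eef_rot: [0.0, 0.052, 0.999, -0.0]
contact_force: [0.9, 0.0, 1.0]
grip_width: 0.0554
grasp_force: 30.0
```

```bash
python3 -m pendant '[[50,0,0,-15,0],[50,0,0,-35,0],[50,0,0,-60,0],[50,0,0,-85,0],[50,-4,-50,-100,3],[50,-8,-100,-100,6],[50,-12,-150,-100,9],[50,-16,-190,-100,12],[50,-17,-218,-100,13],[50,-17,-218,-100,13]]'; python3 -m pendant '[[50,0,0,0,0],[50,0,0,0,0],[50,0,0,0,0]]'
cat > held.py <<'E'
from fit import *
from scipy.optimize import least_squares
d=np.radians(-18.6); ax=np.array([np.cos(d),np.sin(d)]); la=np.array([-ax[1],ax[0]])
s=status.get_state(); q=s["eef_rot"]; print("tool",s["eef_pos"].round(4) if hasattr(s["eef_pos"],'round') else s["eef_pos"],"yaw",np.degrees(np.arctan2(2*q[1]*q[2],q[2]**2-q[1]**2)).round(2),"w",s["grip_width"],s["contact_force"])
H=np.array([.588,-.2945])
for n in("scene","side"):
    P0=np.load(f"pics/{n}0.npy"); i0=cv2.imread(f"pics/{n}0.png")
    im,P=cam(n); cv2.imwrite(f"pics/{n}3.png",im); np.save(f"pics/{n}3.npy",P)
    for lab,I,Q,zl,zh in(("pile",i0,P0,.056,.065),("held",im,P,.08,.13)):
        hsv=cv2.cvtColor(I,cv2.COLOR_BGR2HSV); m=(hsv[...,0]<16)&(hsv[...,1]>100)&(hsv[...,2]>60)
        p=Q[m&(Q[...,2]>zl)&(Q[...,2]<zh)&(abs(Q[...,0]-.53)<.2)&(abs(Q[...,1]+.26)<.12)]
        u=(p[:,:2]-H)@ax; v=(p[:,:2]-H)@la
        print(n,lab,len(p),"u",np.percentile(u,[1,50,99]).round(4),"v",np.percentile(v,[2,50,98]).round(4),cv2.minAreaRect(p[:,:2].astype(np.float32)),"z",np.percentile(p[:,2],[5,50,95]).round(4))
E
python3 held.py
```

```text
time: 11.75
eef_pos: [0.4541, -0.2547, 0.1014]
eef_rot: [-0.0, 0.169, 0.986, -0.001]
contact_force: [-0.1, 1.3, 0.2]
grip_width: 0.0555
grasp_force: 30.0
time: 12.05
eef_pos: [0.456, -0.2479, 0.1015]
eef_rot: [-0.0, 0.164, 0.987, 0.0]
contact_force: [-0.2, -0.1, -0.5]
grip_width: 0.0555
grasp_force: 30.0
tool [ 0.456  -0.2479  0.1015] yaw 18.84 w 0.05551685104752199 [-0.18395466 -0.14595716 -0.51389931]
scene pile 340 u [-0.0707 -0.0244  0.0691] v [-0.0266  0.0074  0.028 ] ((0.5871919989585876, -0.2936331331729889), (0.05598744750022888, 0.14329133927822113), 70.876953125) z [0.0565 0.0602 0.0641]
scene held 622 u [-0.1643 -0.0918 -0.0271] v [-0.0239  0.0028  0.0292] ((0.5169028043746948, -0.2677590250968933), (0.05613437294960022, 0.20073823630809784), 71.25708770751953) z [0.1041 0.1095 0.1147]
side pile 489 u [-0.0725 -0.0275  0.0733] v [-0.028  -0.0109  0.0254] ((0.6318737268447876, -0.2817351818084717), (0.23744766414165497, 0.1191016435623169), 15.829649925231934) z [0.0581 0.0618 0.0642]
side held 329 u [-0.1774 -0.0582  0.0621] v [-0.0256 -0.0025  0.0253] ((0.5746012926101685, -0.2522490620613098), (0.3246825933456421, 0.10404953360557556), 7.232386112213135) z [0.1068 0.1115 0.1141]
```

```bash
python3 -m pendant '[[50,0,-2,10,0],[50,0,-2,20,0],[50,0,-2,30,0],[50,0,-2,37,0],[50,0,-2,37,0],[50,0,-2,37,0]]'
cat > tilt.py <<'E'
from fit import *
import sys
d=np.radians(-18.6); ax=np.array([np.cos(d),np.sin(d)]); la=np.array([-ax[1],ax[0]]);H=np.array([.588,-.2945])
for n in("scene","side"):
    im,Q=cam(n); cv2.imwrite(f"pics/{n}{sys.argv[1]}.png",im)
    hsv=cv2.cvtColor(im,cv2.COLOR_BGR2HSV); m=(hsv[...,0]<16)&(hsv[...,1]>100)&(hsv[...,2]>60)
    u=(Q[...,:2]-H)@ax; v=(Q[...,:2]-H)@la; z=Q[...,2]
    k=m&(abs(v)<.022)&(u>-.19)&(u<.05)&(z>.045)&(z<.13)
    for a in np.arange(-.18,.05,.02):
        t=k&(abs(u-a)<.01)
        if t.sum()>4: print(n,a.round(2),np.median(z[t]).round(4),t.sum())
    k=m&(u>-.19)&(u<.05)&(z>.066)&(z<.09)
    if k.sum(): print("top pts u",np.percentile(u[k],[1,99]).round(4),"v",np.percentile(v[k],[1,99]).round(4))
E
python3 tilt.py 4
```

```text
time: 12.75
eef_pos: [0.4549, -0.2514, 0.0643]
eef_rot: [-0.0, 0.165, 0.986, 0.0]
contact_force: [1.2, 0.7, -2.1]
grip_width: 0.0557
grasp_force: 30.0
scene -0.18 0.0708 13
scene -0.16 0.0709 37
scene -0.14 0.0734 66
scene -0.12 0.0735 63
scene -0.1 0.073 71
scene -0.08 0.0727 69
scene -0.06 0.0719 73
scene -0.04 0.0716 76
scene -0.02 0.0639 53
scene -0.0 0.0613 34
scene 0.04 0.0598 31
top pts u [-0.1813 -0.0112] v [-0.3249  0.5855]
side -0.18 0.0754 38
side -0.16 0.0749 36
side -0.08 0.0743 8
side -0.06 0.0749 82
side -0.04 0.0745 82
side -0.02 0.0619 61
side -0.0 0.0622 31
side 0.02 0.0619 24
top pts u [-0.1776 -0.0302] v [-0.3327  0.0218]
```

```bash
python3 -m pendant '[[50,-6,0,0,0],[50,-12,0,0,0],[50,-18,0,0,0],[50,-24,0,0,0],[50,-30,0,0,0],[50,-36,0,0,0],[50,-42,0,0,0],[50,-48,0,0,0],[50,-54,0,0,0],[50,-60,0,0,0]]'; python3 tilt.py 5
```

```text
time: 13.85
eef_pos: [0.5126, -0.2713, 0.0648]
eef_rot: [0.001, 0.165, 0.986, -0.0]
contact_force: [-0.4, 0.7, -2.1]
grip_width: 0.0553
grasp_force: 30.0
scene -0.12 0.0723 22
scene -0.1 0.0733 26
scene -0.08 0.0728 78
scene -0.06 0.0734 63
scene -0.04 0.0732 67
scene -0.02 0.0732 35
scene -0.0 0.0732 32
scene 0.02 0.0695 5
scene 0.04 0.0599 42
top pts u [-0.1806  0.0328] v [-0.3259  0.5876]
side -0.12 0.0758 29
side -0.1 0.0756 70
side -0.0 0.0758 6
side 0.02 0.0742 15
side 0.04 0.0628 8
top pts u [-0.1163  0.029 ] v [-0.3329  0.0212]
```

View pics/side5.png

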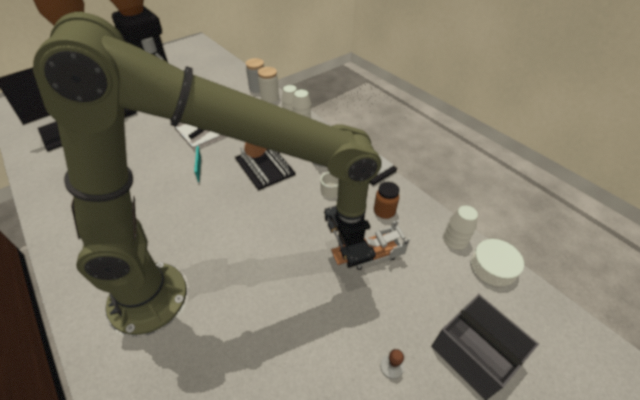

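The side view shows the coaster entering the caddy at (365,250) under the lifted arm. Continuing slowly toward the stop.

```bash
python3 -m pendant '[[50,-5,1,0,0],[50,-10,2,0,0],[50,-15,2,0,0],[50,-20,2,0,0],[50,-25,2,0,0],[50,-29,2,0,0],[50,-33,2,0,0],[50,-36,2,0,0],[50,-38,2,0,0],[50,-39,2,0,0]]';python3 -m pendant '[[50,-1,0,0,0],[50,-2,0,0,0],[50,-3,0,0,0],[50,-4,0,0,0],[50,-4,0,0,0]]'
```

```text
time: 14.95
eef_pos: [0.5494, -0.2818, 0.0646]
eef_rot: [0.0, 0.165, 0.986, -0.0]
contact_force: [0.2, -0.7, -1.2]
grip_width: 0.0555
grasp_force: 30.0
time: 15.45
eef_pos: [0.5532, -0.2831, 0.0647]
eef_rot: [0.0, 0.165, 0.986, -0.0]
contact_force: [0.1, -0.1, -0.7]
grip_width: 0.0556
grasp_force: 30.0
```

```bash
python3 -m pendant '[[50,-1,0,0,0],[50,-2,0,0,0],[50,-3,0,0,0],[50,-3,0,0,0]]';python3 -m pendant '[[50,-1,0,0,0],[50,-2,0,0,0],[50,-2,0,0,0]]'
```

```text
time: 15.85
eef_pos: [0.5561, -0.2841, 0.0646]
eef_rot: [0.0, 0.165, 0.986, -0.0]
contact_force: [0.5, -0.2, -1.8]
grip_width: 0.0556
grasp_force: 30.0
time: 16.15
eef_pos: [0.5579, -0.2847, 0.0646]
eef_rot: [0.0, 0.165, 0.986, -0.0]
contact_force: [0.8, -0.5, -0.8]
grip_width: 0.0556
grasp_force: 30.0
```

```bash
python3 -m pendant '[[50,-1,0,0,0],[50,-2,0,0,0],[50,-2,0,0,0]]';python3 -m pendant '[[50,-1,0,0,0],[50,-2,0,0,0],[50,-2,0,0,0]]';python3 -m pendant '[[50,-1,0,0,0],[50,-1,0,0,0]]'; python3 tilt.py 6
```

```text
time: 16.45
eef_pos: [0.5584, -0.2849, 0.064]
eef_rot: [-0.001, 0.165, 0.986, 0.0]
contact_force: [-4.7, 2.3, -0.4]
grip_width: 0.0558
grasp_force: 30.0
time: 16.75
eef_pos: [0.5586, -0.2848, 0.0634]
eef_rot: [-0.003, 0.165, 0.986, 0.001]
contact_force: [-7.1, 3.0, 1.0]
grip_width: 0.0557
grasp_force: 30.0
time: 16.95
eef_pos: [0.5586, -0.2848, 0.063]
eef_rot: [-0.004, 0.165, 0.986, 0.001]
contact_force: [-9.3, 4.3, 0.8]
grip_width: 0.0553
grasp_force: 30.0
scene -0.06 0.0708 31
scene -0.04 0.0717 55
scene -0.02 0.0709 33
scene -0.0 0.0728 28
scene 0.04 0.0716 33
top pts u [-0.184   0.0485] v [-0.3267  0.5879]
side -0.08 0.0591 27
side -0.06 0.0727 103
side -0.04 0.0738 29
top pts u [-0.1877 -0.0391] v [-0.3327  0.5808]
```

Contact at the back stop (about 10 N along caddy −x). Relaxing, lowering onto the pile and releasing.

```bash
python3 -m pendant '[[50,3,0,0,0],[50,4,0,1,0],[50,4,0,2,0],[50,4,0,2,0],[50,4,0,2,0]]'; python3 -m pendant '[[62,0,0,0,0],[70,0,0,0,0],[75,0,0,0,0],[75,0,0,0,0],[75,0,0,0,0],[75,0,0,0,0],[75,0,0,0,0],[75,0,0,0,0]]';  python3 -m pendant '[[75,0,0,-30,0],[75,0,0,-60,0],[75,40,0,-90,0],[75,80,0,-120,0],[75,120,0,-120,0],[75,120,0,-120,0]]'; python3 tilt.py 7
python3 - <<'E'
import cv2,numpy as np
R=lambda x:cv2.resize(x,(400,400),interpolation=cv2.INTER_CUBIC)
a=cv2.imread("pics/scene7.png");b=cv2.imread("pics/side7.png")
cv2.imwrite("pics/crop7.png",np.hstack([R(a[200:275,227:302]),R(b[210:285,335:410])]))
E
```

```text
time: 17.55
eef_pos: [0.5585, -0.2849, 0.0625]
eef_rot: [-0.0, 0.165, 0.986, 0.0]
contact_force: [-3.6, 2.3, -0.0]
grip_width: 0.0557
grasp_force: 30.0
time: 18.35
eef_pos: [0.5587, -0.285, 0.0626]
eef_rot: [0.0, 0.165, 0.986, -0.0]
contact_force: [-0.4, 0.3, -0.5]
grip_width: 0.0752
grasp_force: 0.0
time: 18.95
eef_pos: [0.441, -0.2451, 0.1832]
eef_rot: [-0.001, 0.166, 0.986, 0.0]
contact_force: [0.5, -0.3, -1.2]
grip_width: 0.0748
grasp_force: 0.0
scene -0.06 0.0688 63
scene -0.04 0.0693 68
scene -0.02 0.0702 32
scene -0.0 0.0697 31
scene 0.04 0.0699 35
top pts u [-0.1843  0.0487] v [-0.3268  0.5881]
side -0.08 0.0604 27
side -0.06 0.0715 96
side -0.04 0.072 84
side -0.02 0.0721 79
side -0.0 0.0715 35
side 0.02 0.0717 19
side 0.04 0.0725 5
top pts u [-0.1849  0.0448] v [-0.3321  0.5802]
```

View pics/crop7.png

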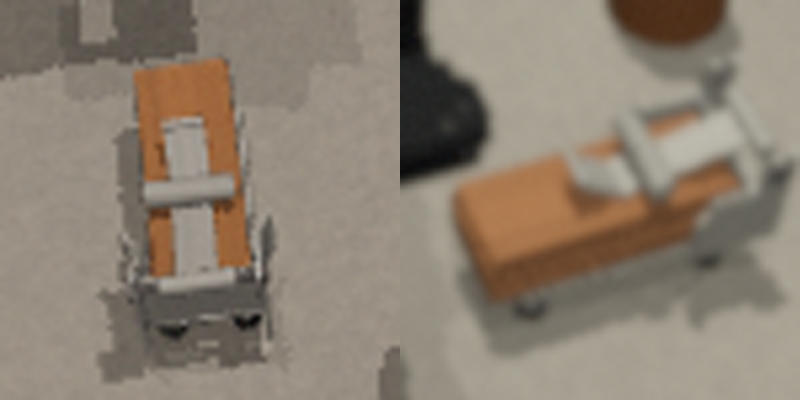

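The crop shows the coaster flat on the pile, its front edge flush with those below, and the arm resting on it. One numeric check of the fit, then hand in.

Run:
```python
from fit import *
d=np.radians(-18.6); ax=np.array([np.cos(d),np.sin(d)]); la=np.array([-ax[1],ax[0]]);H=np.array([.588,-.2945])
for n in("scene","side"):
    im1,Q1=cam(n)
    for lab,im,Q,z0 in(("before",cv2.imread(f"pics/{n}0.png"),np.load(f"pics/{n}0.npy"),.06),("now",im1,Q1,.07)):
        hsv=cv2.cvtColor(im,cv2.COLOR_BGR2HSV); m=(hsv[...,0]<16)&(hsv[...,1]>100)&(hsv[...,2]>60)
        u=(Q[...,:2]-H)@ax; v=(Q[...,:2]-H)@la
        k=m&(abs(u)<.1)&(abs(v)<.05)&(abs(Q[...,2]-z0-.001)<.005)
        p=Q[k][:,:2]; mids=[]
        for a in np.arange(-.06,-.02,.01):
            t=k&(abs(u-a)<.007); mids.append((v[t].max()+v[t].min())/2)
        print(n,lab,"u front",np.percentile(u[k],[.5,2]).round(4),"v mids",np.round(mids,4))
```

```text
scene before u front [-0.0713 -0.0693] v mids [0.0015 0.0007 0.0011 0.0019]
scene now u front [-0.0697 -0.0663] v mids [0.0008 0.0014 0.0001 0.0005]
side before u front [-0.0727 -0.0714] v mids [-0.0009 -0.0007 -0.0023 -0.0003]
side now u front [-0.0702 -0.0693] v mids [-0.0018 -0.0019 -0.0022 -0.0031]
```

```bash
python3 -c "
from cell import sign_off
print(sign_off())"
```

```text
the job is handed in; nothing more can be done
None
```

The coaster is back in the caddy, flat on top of the pile and pushed home against the back stop, within about 3 mm of the pile below by camera measurement, with the hold-down arm resting on it; I handed the job in at about 19 s of the 67 s allowed, and no pass or fail result came back.

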